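# Pack the tall kiln posts into the loading tray

## Task

Gather the four tall kiln posts into the wooden tray, each standing upright in a bay of its own: the two square ones in the two bays next to the tray's handle, the two round ones in the two bays away from the handle. Leave the two short posts, the jar and the cup standing where they are, and leave the tray flat on the table.

Things in the scene. Friction and masses are not known exactly. Their poses are not given: they have to be found in the camera images.
- tray: Loose wooden tray, 166 x 166 x 28 mm tall, 1.5 kg; flat handle (64 long, 50 wide, 17 tall) out of the middle of one side. Walls, floor and the cross of dividers (as tall as the walls) 6 mm thick: four bays 74 x 74 mm. Origin: centre of the square's underside; the handle points to -x. Bay floors at z = 6 mm, bay centres at x = -40 (next to handle) or +40 (away from it), y = -40 or +40 mm.
- square_post_1: kiln post (a prop for kiln shelves) of cream fired clay, with a blind hole sunk in its top, square, 38 x 38 mm and 75 mm tall, hole 18 mm square and 20 mm deep, about 0.17 kg, standing on end; origin at the centre of its underside, z up along the post, x and y square to its faces. One of two alike: goes in the tray.
- square_post_2: kiln post (a prop for kiln shelves) of cream fired clay, with a blind hole sunk in its top, square, 38 x 38 mm and 75 mm tall, hole 18 mm square and 20 mm deep, about 0.17 kg, standing on end; origin at the centre of its underside, z up along the post, x and y square to its faces. One of two alike: goes in the tray.
- round_post_1: kiln post (a prop for kiln shelves) of cream fired clay, with a blind hole sunk in its top, round, 38 mm in diameter and 75 mm tall, hole 20 mm wide and 20 mm deep, about 0.14 kg, standing on end; origin at the centre of its underside, z up along the post. One of two alike: goes in the tray.
- round_post_2: kiln post (a prop for kiln shelves) of cream fired clay, with a blind hole sunk in its top, round, 38 mm in diameter and 75 mm tall, hole 20 mm wide and 20 mm deep, about 0.14 kg, standing on end; origin at the centre of its underside, z up along the post. One of two alike: goes in the tray.
- short_square_post: kiln post (a prop for kiln shelves) of cream fired clay, with a blind hole sunk in its top, square, 38 x 38 mm like the tall ones but only 38 mm tall; origin at the centre of its underside. Does not belong in the tray: leave it.
- short_round_post: kiln post (a prop for kiln shelves) of cream fired clay, with a blind hole sunk in its top, round, 38 mm in diameter like the tall ones but only 38 mm tall; origin at the centre of its underside. Does not belong in the tray: leave it.
- jar: lidded amber glass jar, 58 mm in diameter, 78 mm tall, standing among the posts; origin at the centre of its underside. Leave it.
- cup: grey unglazed clay cup without handle, 70 mm across its rim, 65 mm tall, standing among the posts; origin at the centre of its underside. Leave it.
Not all that is in view belongs to the job. Leave any green or pink look-alike of the round_post_1 alone.

How it is judged:
At the end, for the whole second after the job is handed in: Tall posts upright (0.1 rad) and at rest on bay floors (5 mm), one per bay, within 22 mm of its centre along each tray axis: square ones in the handle-side bays, round ones in the far bays. Short posts, jar and cup upright within 30 mm of their starts; tray flat and still on the table (((x of square_post_1 in the frame of tray between -0.062 and -0.018 m and y of square_post_1 in the frame of tray between 0.018 and 0.062 m and x of square_post_2 in the frame of tray between -0.062 and -0.018 m and y of square_post_2 in the frame of tray between -0.062 and -0.018 m) or (x of square_post_1 in the frame of tray between -0.062 and -0.018 m and y of square_post_1 in the frame of tray between -0.062 and -0.018 m and x of square_post_2 in the frame of tray between -0.062 and -0.018 m and y of square_post_2 in the frame of tray between 0.018 and 0.062 m)) and ((x of round_post_1 in the frame of tray between 0.018 and 0.062 m and y of round_post_1 in the frame of tray between 0.018 and 0.062 m and x of round_post_2 in the frame of tray between 0.018 and 0.062 m and y of round_post_2 in the frame of tray between -0.062 and -0.018 m) or (x of round_post_1 in the frame of tray between 0.018 and 0.062 m and y of round_post_1 in the frame of tray between -0.062 and -0.018 m and x of round_post_2 in the frame of tray between 0.018 and 0.062 m and y of round_post_2 in the frame of tray between 0.018 and 0.062 m)) and z of square_post_1 in the frame of tray between 0.001 and 0.011 m and angle between each of square_post_1, square_post_2, round_post_1, round_post_2's own z axis and vertical below 0.1 rad and linear speed of each of square_post_1, square_post_2, round_post_1, round_post_2, tray below 0.02 m/s and angular speed of each of square_post_1, square_post_2, round_post_1, round_post_2 below 0.2 rad/s and z of square_post_2 in the frame of tray between 0.001 and 0.011 m and z of round_post_1 in the frame of tray between 0.001 and 0.011 m and z of round_post_2 in the frame of tray between 0.001 and 0.011 m and distance of each of short_square_post, short_round_post, jar, cup from where it was at the start of the episode below 0.03 m and angle between each of short_square_post, short_round_post, jar, cup's own z axis and vertical below 0.2 rad and angle between tray's own z axis and vertical below 0.05 rad and height (world z) of tray below 0.01 m); the robot touches nothing.
It fails at once if a short post, the jar or the cup is shifted by more than 30 mm or knocked over (distance of any of short_square_post, short_round_post, jar, cup from where it was at the start of the episode above 0.03 m or angle between any of short_square_post, short_round_post, jar, cup's own z axis and vertical above 0.5 rad).
It also fails if it takes over 109 s, if anything falls off the work surface, if the arm or the gripper's body presses on something with over 40 N, if the wrist force passes 120 N, or if a joint passes its speed limit or range.

## Robot

A 7-joint arm with a two-finger parallel gripper is mounted at the origin on the work surface. World frame = base frame: x ahead of the robot, y to its left, z up, the work surface at z = 0. Lengths are in m, angles in rad, forces in N, time in s.
With the tool pointing down it reaches from about 0.35 to 0.9 m from the base axis. Payload 7.2 kg.
Tool frame: the origin (TCP) lies midway between the tips of the shut fingers; the grasp point (between the pads) lies 19 mm behind it (r.tcp_to_grasp is the distance from the TCP to the grasp point, in m); z points along the fingers, y is the line along which they close (so a half turn about z gives the same grasp; the last joint's range is limited). The gripper opens to 85 mm and grips with 20 to 120 N. Pads are 22 mm wide; open, the fingers measure 114 mm over their backs; the gripper's body (76 mm by 85 mm) begins 54 mm behind the grasp point. The pads swing forward as they close: fully open they stand 13 mm farther back than shut.
Start: joints at [1.085, 0.411, -0.013, 1.596, 0.006, 1.134, -0.082], TCP at [0.254, -0.571, 0.206] pointing down, gripper open.
Joint ranges: [-2.95, 2.95], [-0.29, 1.99], [-1.47, 1.44], [0.14, 2.54], [-1.03, 4.17], [0.13, 1.85], [-2.86, 2.86]. Speed limits (rad/s): [2.39, 2.39, 3.01, 3.01, 3.14, 3.14, 3.14].

## Interface

Orientations are given as a rotation vector (axis times angle).
In Python, from cell import r, viewer, hand_in gives the robot as it stands.
- The arm moves only by the tool send_path, called after "Request:" as name(argument=value, ...) on one line, values as JSON. Schema: {"type":"object","properties":{"deltas":{"type":"object","properties":{"steps":{"type":"array","items":{"type":"array","items":{"type":"number"},"minItems":5,"maxItems":5},"minItems":1,"maxItems":8}},"additionalProperties":false,"required":["steps"]},"only":{"type":"string"},"quiet":{"type":"boolean"},"lines":{"type":"string"}},"required":["deltas"],"additionalProperties":false}. deltas is an object whose key "steps" holds a list of rows, 1 to 8 of them, each of 5 numbers: the finger opening in m, then dx, dy, dz in fractions of the full range, 1 being 40 cm, then a turn about the tool's z in normalised numbers (1 is 2 rad); each row is the pose to reach, as a shift and turn from the pose commanded when the call began, along the tool's axes at that moment; what a row does not reach only later rows make up. A row lasts 1/12 s, in which the tool goes at most 0.0417 m and 0.125 rad, less where a joint would pass 70% of its speed; a pose out of reach is approached as far as the arm can. The fingers move at their own pace and stop on an object; the grip force is fixed at half the most. Time passes only in rows, so rows that do not move let the fingers close. The tool returns the time, the measured TCP pose, the force, the opening and the grip force at its end. only (a regular expression) keeps the lines of the reply that match it, lines (a string "A,B") keeps lines A to B, and quiet returns only ok. Input that does not fit is refused with a message, and nothing moves.
- r.state(): the state, without advancing time (a new reading comes with each control period).
- viewer.camera(name): name is "scene" or "top" or "wrist"; returns the picture (480x640x3 uint8, red, green, blue); there is no depth.
- viewer.camera_params(name): a dict with "camera_matrix" (3x3 intrinsics, pixels), "pose" (4x4, takes a point from camera to world coordinates). Camera axes: x right, y down, z forward; pixel columns grow to the right and rows downward; lengths in m; the calibration is good to about 2 mm. A picture is of the moment at which its call begins: read the wrist's pose just before it. camera_params takes no time and is no camera call; for the wrist camera it gives the pose at the moment of the call.
- hand_in(): hands the job in; it is judged then, once.
The state is a dict: "time": time; "q": joint angles; "joint_velocities": joint speeds; "effort": joint torques, N m; "position": TCP position; "orientation": TCP orientation; "wrist_force": force on the tool from outside, world axes, zero at the start; "torque": the same for the moment, N m; "width": finger opening in m; "grip_force": force on a finger pad.
Only numpy, scipy, OpenCV 4.12 (cv2) and the standard library are available. Lean on these libraries where they do the work, as an engineer would, in place of code of your own. Each camera call takes 0.05 s, during which the arm holds its last target. There are 200 camera calls.

## Working session

There is one attempt and no reset: what is moved stays moved. The work goes in short steps, Python scripts to look and compute and a tool call to move; the robot and the scene stay as the last step left them, time stands still between calls to the robot, and variables do not carry over. Pictures are saved under pics/ and viewed, at most 14 in all, crops included, and the job is handed in when it is done.

```bash
mkdir -p pics; ls
```

Run:
```python
from cell import r, viewer
import cv2
for n in ("top","scene"):
    cv2.imwrite(f"pics/{n}0.png",viewer.camera(n)[:,:,::-1])
    p=viewer.camera_params(n);print(p["camera_matrix"],p["pose"])
s=r.state();print(s["position"],s["orientation"],s["time"],r.tcp_to_grasp)
```

```text
pics
[[572.27507668   0.         311.82649341]
 [  0.         572.27507668 242.3520384 ]
 [  0.           0.           1.        ]] [[-0.00634889 -0.9910064   0.1336638   0.43554866]
 [-0.99970552  0.00315944 -0.02406035 -0.05708676]
 [ 0.02342166 -0.13377719 -0.99073462  1.09219071]
 [ 0.          0.          0.          1.        ]]
[[564.17547425   0.         320.82376902]
 [  0.         564.17547425 237.14687051]
 [  0.           0.           1.        ]] [[-0.86112211  0.25639155 -0.43901263  1.0201373 ]
 [ 0.50839582  0.43690691 -0.74205528  0.72368615]
 [ 0.00155094 -0.86219239 -0.50657859  0.5975896 ]
 [ 0.          0.          0.          1.        ]]
[ 0.25337366 -0.57077993  0.20492567] [-3.07184555e+00 -6.51309703e-01  6.41630771e-04] 0.1 0.0187
```

View pics/top0.png

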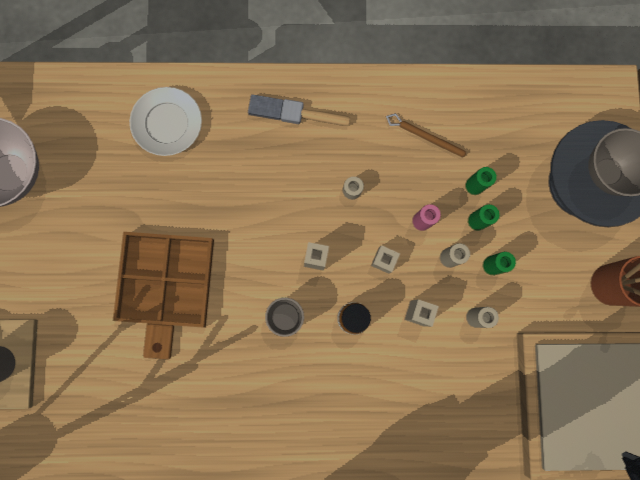

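View pics/scene0.png

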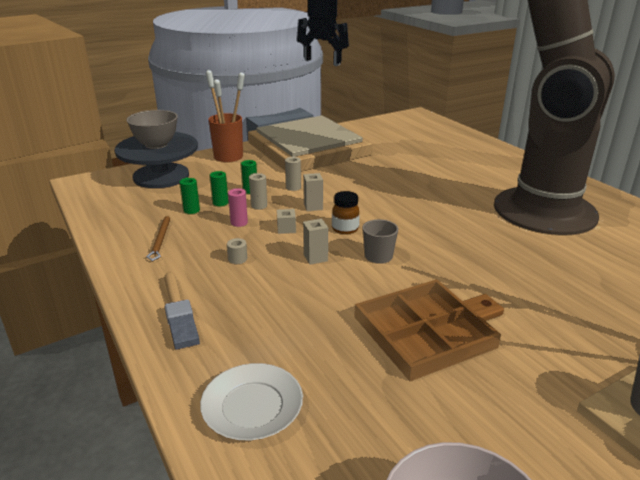

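The candidates in the top picture are:
- **Squares:** (317,255) tall, (425,313) tall, and (387,259) short, which is scene (287,221).
- **Cream rounds:** (458,254) tall, (487,317) tall, and (353,187) short, which is scene (237,250).
- **Look-alikes to leave:** green (485,177), (488,214), (503,262) and pink (430,214).
- **Others to leave:** jar (356,318) and cup (285,317).

The tray is at about (165,280), with its handle pointing down at (158,342).

I'll check these in a close crop.

Run:
```python
import cv2
a=cv2.imread("pics/top0.png")
cv2.imwrite("pics/c1.png",cv2.resize(a[230:340,300:520],None,fx=3.6,fy=3.6,interpolation=cv2.INTER_CUBIC))
cv2.imwrite("pics/c2.png",cv2.resize(a[225:365,100:230],None,fx=4,fy=4,interpolation=cv2.INTER_CUBIC))
```

```text
(no output)
```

View pics/c1.png

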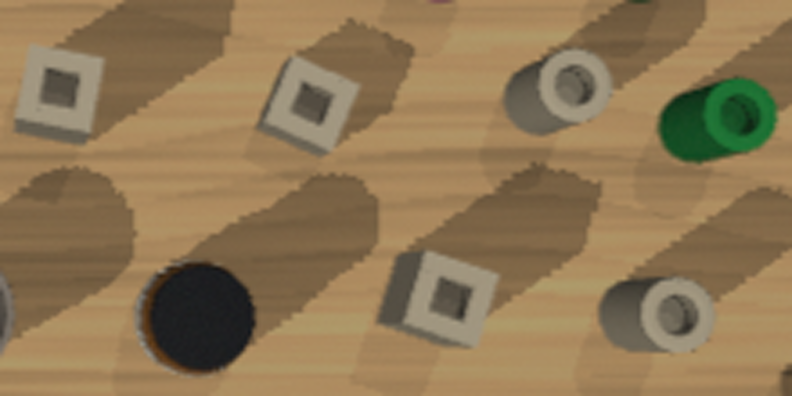

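View pics/c2.png

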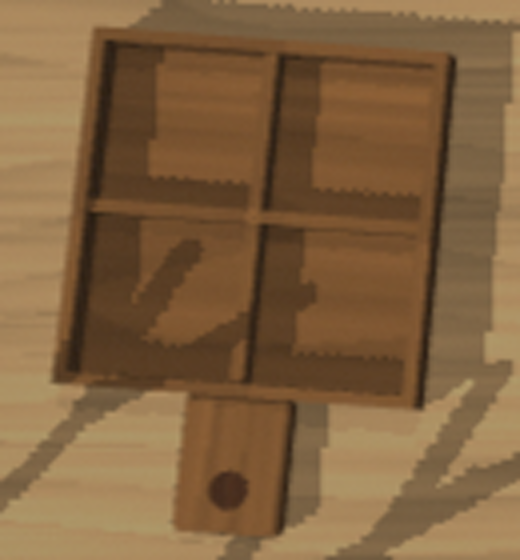

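The crop confirms it. Tall squares are S1 at (60,88) and S2 at (448,299), and tall rounds are R1 at (576,86) and R2 at (678,315). The middle square at (310,105) has a short shadow, so it is the short one. Tray rim corners in crop 2 are (96,28), (455,55), (420,408) and (53,382), with the handle at the bottom.

Create h.py:
```python
import numpy as np, cv2
from cell import r, viewer
from scipy.spatial.transform import Rotation as R
def pix2w(name,uv,z):
    p=viewer.camera_params(name);K=p["camera_matrix"];T=p["pose"]
    d=T[:3,:3]@np.linalg.inv(K)@np.r_[uv,1];o=T[:3,3]
    return (o+d*(z-o[2])/d[2])
def w2pix(name,P):
    p=viewer.camera_params(name);K=p["camera_matrix"];T=p["pose"]
    c=T[:3,:3].T@(np.asarray(P)-T[:3,3]);u=K@c;return u[:2]/u[2]
def tooldelta(P):
    s=r.state();return R.from_rotvec(s["orientation"]).inv().apply(np.asarray(P)-s["position"])
```

Run:
```python
from h import *
np.set_printoptions(precision=4,suppress=True)
def cp(x,y,f,ox,oy,z): return pix2w("top",[(x+.5)/f-.5+ox,(y+.5)/f-.5+oy],z)[:2]
c1=lambda x,y,z:cp(x,y,3.6,300,230,z); c2=lambda x,y,z:cp(x,y,4,100,225,z)
for n,cs in dict(S1=[(30,43),(104,58),(92,134),(16,123)],S2=[(417,249),(498,273),(474,347),(396,320)]).items():
    q=np.array([c1(*c,.075) for c in cs]); e=(q[1]-q[0]+q[2]-q[3])/2;g=(q[0]-q[3]+q[1]-q[2])/2
    print(n,q.mean(0),np.linalg.norm(e),np.linalg.norm(g),"edge dirs deg",np.degrees([np.arctan2(*e[::-1]),np.arctan2(*g[::-1])]))
for n,c in dict(S1h=(60,88),S2h=(450,299),R1=(576,86),R2=(678,315),JAR=(200,318)).items(): print(n,c1(*c,.075))
print("SHsq",c1(310,105,.038)); print("cup",pix2w("top",(285,317),.065))
for n,c in dict(g1=(503,262),g2=(488,214),pink=(430,214)).items(): print(n,pix2w("top",c,.075))
q=np.array([c2(*c,.028) for c in [(96,28),(455,55),(420,408),(53,382)]])
c=q.mean(0);hx=(q[0]+q[1]-q[2]-q[3])/2;hy=(q[0]-q[1]+q[3]-q[2])/2
print("tray",c,np.linalg.norm(hx),np.linalg.norm(hy),np.degrees([np.arctan2(*hx[::-1]),np.arctan2(*hy[::-1])]))
x=hx/np.linalg.norm(hx);y=np.array([-x[1],x[0]])
for a in(-.04,.04):
  for b in(-.04,.04):print("bay",a,b,c+a*x+b*y)
s=r.state();M=R.from_rotvec(s["orientation"]).as_matrix();print(M,s["q"])
print(R.from_rotvec(s["orientation"]).inv().apply([[1,0,0],[0,1,0]]))
```

```text
S1 [ 0.5509 -0.0899] 0.03783216347903977 0.03956413014526496 edge dirs deg [-100.1151   -9.8255]
S2 [ 0.4472 -0.2792] 0.04095812062958458 0.03744743949410292 edge dirs deg [-108.0631  -19.1637]
S1h [ 0.5516 -0.0897]
S2h [ 0.4463 -0.2811]
R1 [ 0.5516 -0.3478]
R2 [ 0.4378 -0.3938]
JAR [ 0.4378 -0.1575]
SHsq [ 0.5465 -0.2199]
cup [ 0.4403 -0.0335  0.065 ]
g1 [ 0.536  -0.4258  0.075 ]
g2 [ 0.6238 -0.4028  0.075 ]
pink [ 0.624  -0.2967  0.075 ]
tray [0.5121 0.1915] 0.16401756065999754 0.1677323576773509 [-4.6621 85.5372]
bay -0.04 -0.04 [0.469  0.1549]
bay -0.04 0.04 [0.4755 0.2346]
bay 0.04 -0.04 [0.5487 0.1484]
bay 0.04 0.04 [0.5552 0.2281]
[[ 0.914   0.4058 -0.0007]
 [ 0.4058 -0.914   0.0013]
 [-0.0001 -0.0015 -1.    ]] [ 1.0848  0.4118 -0.0127  1.597   0.0056  1.1343 -0.0822]
[[ 0.914   0.4058 -0.0007]
 [ 0.4058 -0.914   0.0013]]
```

Careful with the scale: shifts go in shares of 40 cm and turns go in shares of 2 rad. That gives: 0.24 m / 0.4 = 0.6, 0.06 m / 0.4 = 0.15.

Request:
send_path(deltas={"steps":[[0.065, 0.6, -0.2175, 0, 0], [0.065, 0.6, -0.2175, 0, 0], [0.065, 0.6, -0.2175, 0, 0], [0.065, 0.6, -0.2175, 0, 0], [0.065, 0.6, -0.2175, 0, 0], [0.065, 0.6, -0.2175, 0, 0], [0.065, 0.6, -0.2175, 0, 0], [0.065, 0.6, -0.2175, 0.15, 0]]})

```text
time: 0.77
position: [0.445, -0.3937, 0.1706]
orientation: [3.062, 0.66, 0.015]
wrist_force: [0.7, -1.8, 0.4]
width: 0.0648
grip_force: 0.0
```

Run:
```python
from h import *
np.set_printoptions(precision=4,suppress=True)
im=viewer.camera("wrist")[:,:,::-1].copy()
for n,P in dict(R2=(.4378,-.3938,.075),R1=(.5516,-.3478,.075),S2=(.4468,-.28,.075)).items():
    u=w2pix("wrist",P);print(n,u)
    if abs(u).max()<2000: cv2.drawMarker(im,tuple(int(v) for v in u),(0,0,255),0,20,2)
cv2.imwrite("pics/w1.png",im);s=r.state();print(s["position"],s["orientation"],s["time"],s["q"],s["width"]);print(tooldelta((.4378,-.3938,.035)))
```

```text
R2 [320.8858 229.7361]
R1 [328.3336  49.0735]
S2 [179.6655 155.8363]
[ 0.4379 -0.3914  0.1582] [-3.0688 -0.6573  0.0028] 0.8167 [ 0.7296  0.3978 -0.1083  1.737   0.0485  1.0129 -0.5449] 0.06506906579423795
[-0.0009  0.0026  0.1232]
```

View pics/w1.png

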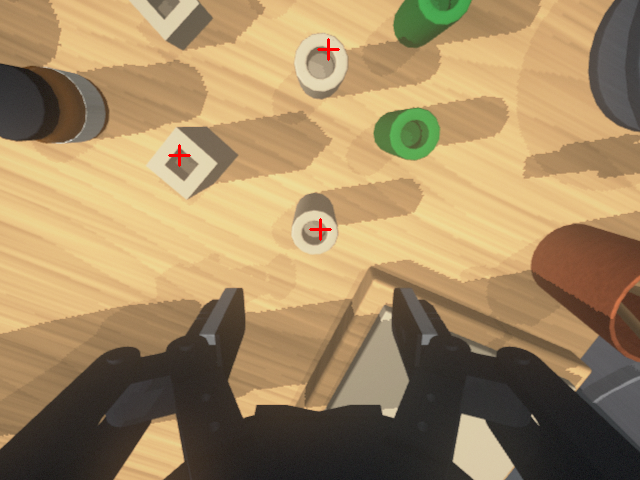

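The marks land on R2 (315,232), R1 and S2 to within the arm's residual motion at that moment, so the positions hold. I'll descend and grip.

Request:
send_path(deltas={"steps":[[0.065, -0.0025, 0.005, 0.1, 0], [0.065, -0.0025, 0.005, 0.2, 0], [0.065, -0.0025, 0.005, 0.3, 0], [0.065, -0.0025, 0.005, 0.3075, 0], [0.065, -0.0025, 0.005, 0.3075, 0], [0.02, -0.0025, 0.005, 0.3075, 0], [0.02, -0.0025, 0.005, 0.3075, 0], [0.02, -0.0025, 0.005, 0.3075, 0]]})

```text
time: 1.48
position: [0.4392, -0.3978, 0.0444]
orientation: [3.07, 0.651, 0.005]
wrist_force: [-0.3, 2.1, 6.5]
width: 0.0344
grip_force: 59.1
```

Scaled: -0.15 m / 0.4 = -0.375, -0.08 m / 0.4 = -0.2.

Request:
send_path(deltas={"steps":[[0.02, 0, 0, -0.1, 0], [0.02, 0, 0, -0.2, 0], [0.02, 0, 0, -0.2875, 0], [0.02, 0.05, -0.075, -0.2875, 0], [0.02, 0.1, -0.15, -0.2875, 0], [0.02, 0.15, -0.225, -0.2875, 0], [0.02, 0.2, -0.3, -0.2875, 0], [0.02, 0.25, -0.375, -0.2875, 0]]})

```text
time: 2.15
position: [0.4687, -0.2177, 0.1584]
orientation: [3.071, 0.65, 0.004]
wrist_force: [1.1, -0.2, -1.8]
width: 0.0344
grip_force: 60.0
```

Request:
send_path(deltas={"steps":[[0.02, 0.65, -0.9375, 0, 0], [0.02, 0.65, -0.9375, 0, 0], [0.02, 0.65, -0.9375, 0, 0], [0.02, 0.65, -0.9375, 0, 0], [0.02, 0.65, -0.9375, 0, 0], [0.02, 0.65, -0.9375, 0, 0], [0.02, 0.65, -0.9375, 0, 0], [0.02, 0.65, -0.9375, 0, 0]]})

```text
time: 2.82
position: [0.5313, 0.1105, 0.1585]
orientation: [3.073, 0.651, 0.006]
wrist_force: [1.0, -0.7, -1.0]
width: 0.0341
grip_force: 60.0
```

Request:
send_path(deltas={"steps":[[0.02, 0, 0, 0, 0], [0.02, 0, 0, 0, 0]]})

```text
time: 2.98
position: [0.531, 0.112, 0.1579]
orientation: [-3.071, -0.66, -0.005]
wrist_force: [-0.7, -1.3, -1.9]
width: 0.0342
grip_force: 60.1
```

Run:
```python
from h import *
cv2.imwrite("pics/s2.png",viewer.camera("scene")[:,:,::-1])
print(tooldelta((.5552,.2281,.05)),r.state()["position"],r.state()["q"])
```

```text
[ 0.0704872  -0.09867661  0.10756894] [0.53085158 0.10927768 0.15754072] [-0.02230092  0.34169066 -0.33820699  1.83943253  0.13527249  0.98078571
 -1.56843724]
```

View pics/s2.png

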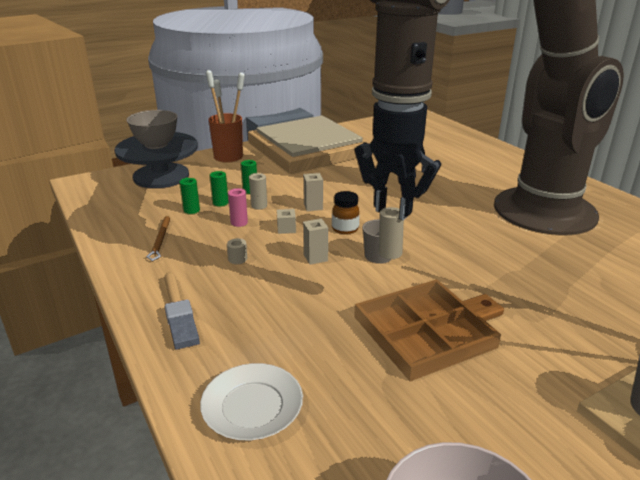

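Run:
```python
import cv2
a=cv2.imread("pics/s2.png")
cv2.imwrite("pics/s2c.png",cv2.resize(a[130:270,330:460],None,fx=4,fy=4,interpolation=cv2.INTER_CUBIC))
```

```text
(no output)
```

View pics/s2c.png

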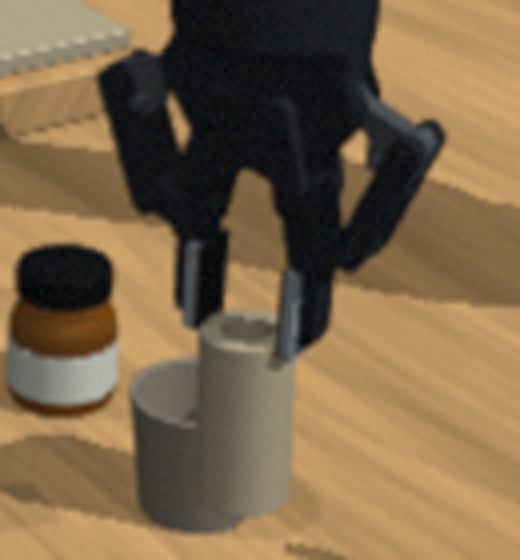

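Run:
```python
from h import *
P=r.state()["position"];u=w2pix("top",P);print(P,u,w2pix("scene",P),viewer.camera_params("wrist")["pose"][:3])
t=viewer.camera("top")[:,:,::-1];w=viewer.camera("wrist")[:,:,::-1]
x,y=u.astype(int);x0,y0=x-40,y-40;print(x0,y0)
c=cv2.resize(t[y0:y0+80,x0:x0+60],None,fx=5,fy=5,interpolation=cv2.INTER_CUBIC)
w2=cv2.resize(w,(500,375))
o=np.zeros((400,800,3),np.uint8);o[:,:300]=c;o[:375,300:]=w2;cv2.imwrite("pics/tw.png",o)
```

```text
[0.53085158 0.10927768 0.15754072] [196.22879891 261.40163194] [389.18892318 228.00460903] [[ 0.40683086 -0.87148278 -0.27387301  0.60066758]
 [-0.91350264 -0.3877052  -0.12327852  0.14037049]
 [ 0.00125312  0.30033722 -0.95383226  0.32585533]]
156 221
```

View pics/tw.png

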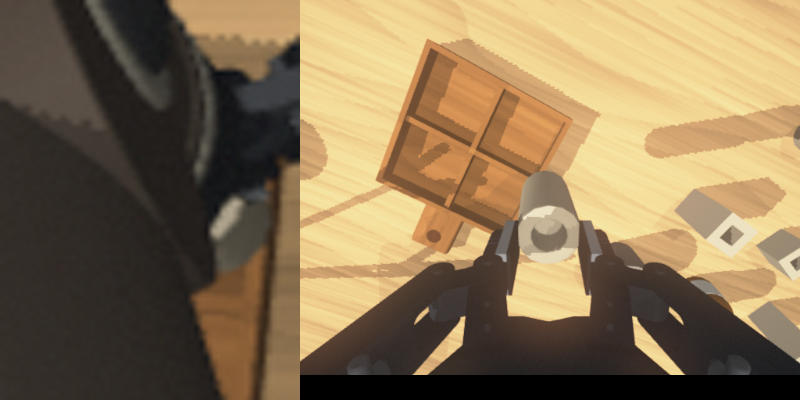

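Run:
```python
from h import *
from scipy.optimize import least_squares
A=least_squares(lambda P:np.r_[w2pix("wrist",P)-[317,301],w2pix("scene",P)-[391.3,212]],[.53,.11,.19])
P=A.x;print(P,A.fun);print("off in tool",tooldelta(P))
for z in(.16,.19,.18,.17):print(z,pix2w("wrist",[317,301],z)[:2])
```

```text
[0.52984498 0.107012   0.18412303] [-0.31682752  0.27761586 -1.38809134  0.43384441]
off in tool [-0.00080988 -0.00038394 -0.02711867]
0.16 [0.51792627 0.10164386]
0.19 [0.53298075 0.10822679]
0.18 [0.52796259 0.10603248]
0.17 [0.52294443 0.10383817]
```

The wrist view shows the post centred between the pads at about (317,301) full-size. Triangulation puts its top 27 mm above the TCP, so the grip is good. I'll place it.

Scaled: 0.1 m / 0.4 = 0.25, 0.0705 m / 0.4 = 0.1763.

Request:
send_path(deltas={"steps":[[0.02, 0.1763, -0.2463, 0, 0], [0.02, 0.1763, -0.2463, 0, 0], [0.02, 0.1763, -0.2463, 0, 0], [0.02, 0.1763, -0.2463, 0, 0], [0.02, 0.1763, -0.2463, 0.0875, 0], [0.02, 0.1763, -0.2463, 0.175, 0], [0.02, 0.1763, -0.2463, 0.225, 0], [0.02, 0.1763, -0.2463, 0.25, 0]]})

```text
time: 3.8
position: [0.5538, 0.224, 0.0533]
orientation: [3.072, 0.647, -0.006]
wrist_force: [-0.2, 1.0, -1.5]
width: 0.0343
grip_force: 60.2
```

Request:
send_path(deltas={"steps":[[0.02, 0, 0, 0.0075, 0], [0.02, 0, 0, 0.01, 0], [0.02, 0, 0, 0.01, 0]]})

```text
time: 4.05
position: [0.5562, 0.227, 0.0534]
orientation: [-3.073, -0.65, -0.003]
wrist_force: [0.2, 0.1, -1.0]
width: 0.0342
grip_force: 60.2
```

Scaled: 0.004 m / 0.4 = 0.01, 0.002 m / 0.4 = 0.005.

Request:
send_path(deltas={"steps":[[0.02, 0, 0, 0.005, 0], [0.02, 0, 0, 0.01, 0], [0.02, 0, 0, 0.01, 0]]})

```text
time: 4.3
position: [0.557, 0.2282, 0.0505]
orientation: [-3.072, -0.651, -0.008]
wrist_force: [-0.2, 0.4, 7.3]
width: 0.0341
grip_force: 61.6
```

Scaled: -0.11 m / 0.4 = -0.275, -0.08 m / 0.4 = -0.2.

Request:
send_path(deltas={"steps":[[0.062, 0, 0, 0, 0], [0.062, 0, 0, 0, 0], [0.062, 0, 0, 0, 0], [0.062, 0, 0, -0.1, 0], [0.062, 0, 0, -0.2, 0], [0.062, 0, 0, -0.275, 0], [0.062, -0.0375, 0.0875, -0.275, 0], [0.062, -0.075, 0.175, -0.275, 0]]})

```text
time: 4.97
position: [0.5569, 0.1535, 0.1607]
orientation: [-3.07, -0.659, -0.008]
wrist_force: [1.1, -1.5, -1.4]
width: 0.0619
grip_force: 0.0
```

Request:
send_path(deltas={"steps":[[0.062, -0.3425, 0.7575, 0, 0], [0.062, -0.3425, 0.7575, 0, 0], [0.062, -0.3425, 0.7575, 0, 0], [0.062, -0.3425, 0.7575, 0, 0], [0.062, -0.3425, 0.7575, 0, 0], [0.062, -0.3425, 0.7575, 0, 0], [0.062, -0.3425, 0.7575, 0, 0], [0.062, -0.3425, 0.7575, 0, 0]]})

```text
time: 5.63
position: [0.5533, -0.1838, 0.1583]
orientation: [3.073, 0.651, 0.001]
wrist_force: [1.2, 0.5, -0.5]
width: 0.062
grip_force: 0.0
```

Request:
send_path(deltas={"steps":[[0.062, -0.17, 0.375, 0, 0], [0.062, -0.17, 0.375, 0, 0], [0.062, -0.17, 0.375, 0, 0], [0.062, -0.17, 0.375, 0, 0], [0.062, -0.17, 0.375, 0, 0], [0.062, -0.17, 0.375, 0, 0], [0.062, -0.17, 0.375, 0, 0]]})

```text
time: 6.22
position: [0.5523, -0.3456, 0.1577]
orientation: [-3.072, -0.651, 0.0]
wrist_force: [0.4, 0.6, 0.3]
width: 0.062
grip_force: 0.0
```

```bash
python3 - <<'E'
from h import *
print(tooldelta((.5516,-.3478,.040)),r.state()["position"],r.state()["time"])
s=viewer.camera("scene")[:,:,::-1]
w=viewer.camera("wrist")[:,:,::-1].copy()
u=w2pix("wrist",(.5516,-.3478,.075));cv2.drawMarker(w,tuple(u.astype(int)),(0,0,255),0,20,1);print(u)
o=np.hstack([s[180:400,340:540],cv2.resize(w,(320,240))[10:230]]);cv2.imwrite("pics/p3.png",cv2.resize(o,None,fx=1.5,fy=1.5))
E
```

```text
[-0.00155833  0.00180358  0.11769417] [ 0.55232145 -0.34564082  0.15769629] 6.2167
[321.29982052 231.99237278]
```

View pics/p3.png

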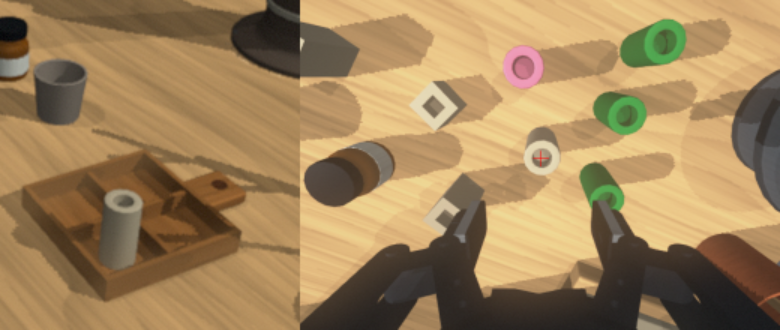

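R2 stands upright in its bay, at about (120,228) in the composite, and the mark sits on R1's hole at (541,157). I'll grasp R1 now.

Scaled: 0.118 m / 0.4 = 0.295, 0.115 m / 0.4 = 0.2875.

Request:
send_path(deltas={"steps":[[0.062, -0.0025, 0.005, 0.1, 0], [0.062, -0.0025, 0.005, 0.2, 0], [0.062, -0.0025, 0.005, 0.2875, 0], [0.062, -0.0025, 0.005, 0.295, 0], [0.062, -0.0025, 0.005, 0.295, 0], [0.02, -0.0025, 0.005, 0.295, 0], [0.02, -0.0025, 0.005, 0.295, 0], [0.02, -0.0025, 0.005, 0.295, 0]]})

```text
time: 6.98
position: [0.5545, -0.3489, 0.0436]
orientation: [3.07, 0.651, 0.006]
wrist_force: [-1.3, 1.4, 5.0]
width: 0.0345
grip_force: 59.2
```

Request:
send_path(deltas={"steps":[[0.02, 0, 0, 0, 0]]})

```text
time: 7.07
position: [0.5544, -0.349, 0.0436]
orientation: [3.07, 0.651, 0.006]
wrist_force: [-1.1, 0.5, 5.4]
width: 0.0342
grip_force: 59.2
```

Scaled: -0.175 m / 0.4 = -0.4375, -0.115 m / 0.4 = -0.2875.

Request:
send_path(deltas={"steps":[[0.02, 0, 0, -0.1, 0], [0.02, 0, 0, -0.2, 0], [0.02, 0, 0, -0.2875, 0], [0.02, 0.0375, -0.0875, -0.2875, 0], [0.02, 0.075, -0.175, -0.2875, 0], [0.02, 0.1125, -0.2625, -0.2875, 0], [0.02, 0.15, -0.35, -0.2875, 0], [0.02, 0.1875, -0.4375, -0.2875, 0]]})

```text
time: 7.73
position: [0.5504, -0.1566, 0.1576]
orientation: [3.071, 0.651, 0.005]
wrist_force: [0.5, -0.7, -1.7]
width: 0.0339
grip_force: 60.3
```

Request:
send_path(deltas={"steps":[[0.02, 0.305, -0.7025, 0, 0], [0.02, 0.305, -0.7025, 0, 0], [0.02, 0.305, -0.7025, 0, 0], [0.02, 0.305, -0.7025, 0, 0], [0.02, 0.305, -0.7025, 0, 0], [0.02, 0.305, -0.7025, 0, 0], [0.02, 0.305, -0.7025, 0, 0], [0.02, 0.305, -0.7025, 0, 0]]})

```text
time: 8.4
position: [0.547, 0.1565, 0.1578]
orientation: [-3.067, -0.661, -0.008]
wrist_force: [-0.2, 1.0, -0.8]
width: 0.034
grip_force: 60.3
```

Request:
send_path(deltas={"steps":[[0.02, 0, 0, 0, 0], [0.02, 0, 0, 0, 0], [0.02, 0, 0, 0.0875, 0], [0.02, 0, 0, 0.175, 0], [0.02, 0, 0, 0.2375, 0], [0.02, 0, 0, 0.25, 0], [0.02, 0, 0, 0.25, 0], [0.02, 0, 0, 0.25, 0]]})

```text
time: 9.07
position: [0.5485, 0.1475, 0.0566]
orientation: [3.073, 0.649, 0.003]
wrist_force: [-1.3, -0.1, -0.1]
width: 0.0344
grip_force: 60.3
```

```bash
python3 -c "
from h import *
print(tooldelta((.5487,.1484,.05)),r.state()['position'])"
```

```text
[ 0.00052602 -0.00077326  0.00655821] [0.54852008 0.14747988 0.05655788]
```

Scaled: 0.007 m / 0.4 = 0.0175, 0.004 m / 0.4 = 0.01.

Request:
send_path(deltas={"steps":[[0.02, 0, 0, 0.01, 0], [0.02, 0, 0, 0.0175, 0], [0.02, 0, 0, 0.0175, 0]]})

```text
time: 9.32
position: [0.5488, 0.1486, 0.0496]
orientation: [-3.073, -0.651, -0.006]
wrist_force: [0.4, -0.1, 2.0]
width: 0.0334
grip_force: 60.8
```

Request:
send_path(deltas={"steps":[[0.062, 0, 0, 0, 0], [0.062, 0, 0, 0, 0], [0.062, 0, 0, 0, 0], [0.062, 0, 0, -0.1, 0], [0.062, 0, 0, -0.2, 0], [0.062, 0, 0, -0.275, 0], [0.062, -0.06, 0.0775, -0.275, 0], [0.062, -0.12, 0.155, -0.275, 0]]})

```text
time: 9.98
position: [0.5299, 0.0741, 0.1604]
orientation: [-3.071, -0.659, -0.008]
wrist_force: [-0.4, -1.0, 0.1]
width: 0.0617
grip_force: 0.0
```

Request:
send_path(deltas={"steps":[[0.062, -0.545, 0.7175, 0, 0.3715], [0.062, -0.545, 0.7175, 0, 0.3715], [0.062, -0.545, 0.7175, 0, 0.3715], [0.062, -0.545, 0.7175, 0, 0.3715], [0.062, -0.545, 0.7175, 0, 0.3715], [0.062, -0.545, 0.7175, 0, 0.3715], [0.062, -0.545, 0.7175, 0, 0.3715], [0.062, -0.545, 0.7175, 0, 0.3715]]})

```text
time: 10.65
position: [0.4513, -0.254, 0.1584]
orientation: [3.1, -0.509, 0.001]
wrist_force: [0.4, 0.0, 0.8]
width: 0.0621
grip_force: 0.0
```

Run:
```python
from h import *
viewer.camera("top");viewer.camera("top")
s=r.state();print(tooldelta((.4468,-.28,.040)),s["position"],s["time"],s["q"])
y=R.from_rotvec(s["orientation"]).apply([0,1,0]);print(np.degrees(np.arctan2(y[1],y[0])))
u=w2pix("wrist",(.4468,-.28,.075));w=viewer.camera("wrist")[:,:,::-1].copy()
cv2.drawMarker(w,tuple(u.astype(int)),(0,0,255),0,20,1)
s=viewer.camera("scene")[:,:,::-1]
o=np.hstack([s[180:400,340:540],w[120:340,150:490]]);cv2.imwrite("pics/p4.png",cv2.resize(o,None,fx=1.45,fy=1.45))
```

```text
[0.00437813 0.01939757 0.11829369] [ 0.44912894 -0.25983794  0.15822393] 10.75 [ 0.46100395  0.28155505 -0.03907109  1.90727948  0.01749822  0.95227624
 -1.49260073]
-109.20198415190526
```

View pics/p4.png

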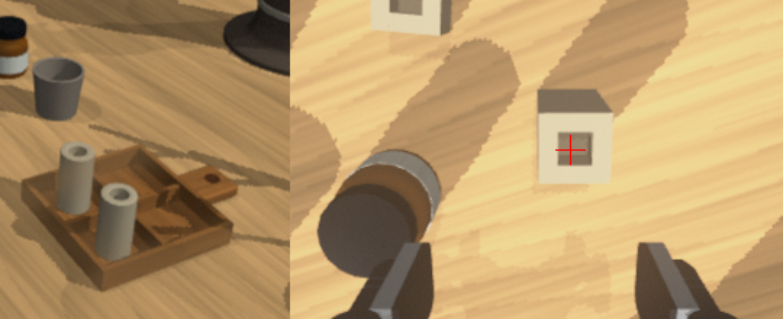

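Both rounds stand upright in the far bays. S2's faces are square to the fingers and the mark is within about 1 mm of the hole at (575,149). I'll move over and grip.

Scaled: 0.118 m / 0.4 = 0.295, 0.115 m / 0.4 = 0.2875.

Request:
send_path(deltas={"steps":[[0.062, 0.0113, 0.0513, 0, 0], [0.062, 0.0113, 0.0513, 0, 0], [0.062, 0.0113, 0.0513, 0.1, 0], [0.062, 0.0113, 0.0513, 0.2, 0], [0.062, 0.0113, 0.0513, 0.2875, 0], [0.062, 0.0113, 0.0513, 0.295, 0], [0.062, 0.0113, 0.0513, 0.295, 0], [0.02, 0.0113, 0.0513, 0.295, 0]]})

```text
time: 11.52
position: [0.4509, -0.2726, 0.0414]
orientation: [3.1, -0.507, 0.002]
wrist_force: [-0.3, -0.7, 2.3]
width: 0.0512
grip_force: 0.4
```

Request:
send_path(deltas={"steps":[[0.02, 0, 0, 0, 0], [0.02, 0, 0, 0, 0], [0.02, 0, 0, 0, 0]]})

```text
time: 11.77
position: [0.4517, -0.2738, 0.0427]
orientation: [3.099, -0.508, 0.007]
wrist_force: [-0.8, 0.2, 7.5]
width: 0.0363
grip_force: 59.4
```

Run:
```python
from h import *
s=r.state();p=np.r_[s["position"][:2],.1];print(s["position"],s["orientation"])
print(R.from_rotvec(s["orientation"]).inv().apply(np.array([.4755,.2346,0])-np.array([*s["position"][:2],0])))
```

```text
[ 0.45167266 -0.27377436  0.04269263] [ 3.09900321 -0.50831637  0.00705842]
[-0.13982282 -0.4893476  -0.00085552]
```

Request:
send_path(deltas={"steps":[[0.02, 0, 0, -0.1, 0], [0.02, 0, 0, -0.2, 0], [0.02, 0, 0, -0.3, 0], [0.02, 0, 0, -0.3, 0], [0.02, -0.025, -0.0875, -0.3, 0], [0.02, -0.05, -0.175, -0.3, 0], [0.02, -0.075, -0.2625, -0.3, 0], [0.02, -0.1, -0.35, -0.3, 0]]})

```text
time: 12.43
position: [0.4568, -0.1264, 0.1614]
orientation: [3.1, -0.51, 0.004]
wrist_force: [1.1, 0.5, -1.1]
width: 0.0358
grip_force: 61.0
```

Request:
send_path(deltas={"steps":[[0.02, -0.2125, -0.7475, 0, 0], [0.02, -0.2125, -0.7475, 0, 0], [0.02, -0.2125, -0.7475, 0, 0], [0.02, -0.2125, -0.7475, 0, 0], [0.02, -0.2125, -0.7475, 0, 0], [0.02, -0.2125, -0.7475, 0, 0], [0.02, -0.2125, -0.7475, 0, 0], [0.02, -0.2125, -0.7475, 0, 0]]})

```text
time: 13.1
position: [0.4713, 0.1892, 0.1617]
orientation: [-3.097, 0.5, -0.004]
wrist_force: [0.7, 0.3, -1.9]
width: 0.0357
grip_force: 61.0
```

Request:
send_path(deltas={"steps":[[0.02, -0.0375, -0.125, 0, 0], [0.02, -0.0375, -0.125, 0, 0], [0.02, -0.0375, -0.125, 0, 0], [0.02, -0.0375, -0.125, 0, 0]]})

```text
time: 13.43
position: [0.4732, 0.2354, 0.1607]
orientation: [-3.1, 0.506, -0.002]
wrist_force: [0.8, -0.0, -2.7]
width: 0.036
grip_force: 61.0
```

```bash
python3 -c "
from h import *
print(tooldelta((.4755,.2346,.05)),r.state()['position'],r.state()['q'])"
```

```text
[2.30251729e-03 9.09828408e-05 1.10666692e-01] [0.47323536 0.23540819 0.16066456] [-0.28312037  0.31609816 -0.33227678  1.86650648  0.12316938  0.97788343
 -2.56327622]
```

Scaled: 0.108 m / 0.4 = 0.27, 0.105 m / 0.4 = 0.2625.

Request:
send_path(deltas={"steps":[[0.02, 0.005, 0, 0.0875, 0], [0.02, 0.005, 0, 0.175, 0], [0.02, 0.005, 0, 0.25, 0], [0.02, 0.005, 0, 0.2625, 0], [0.02, 0.005, 0, 0.2625, 0], [0.02, 0.005, 0, 0.2625, 0], [0.02, 0.005, 0, 0.27, 0], [0.02, 0.005, 0, 0.27, 0]]})

```text
time: 14.1
position: [0.4763, 0.2344, 0.0535]
orientation: [-3.099, 0.509, -0.004]
wrist_force: [-0.4, 0.3, -2.2]
width: 0.0359
grip_force: 61.0
```

Request:
send_path(deltas={"steps":[[0.02, 0, 0, 0.0075, 0], [0.02, 0, 0, 0.0075, 0]]})

```text
time: 14.27
position: [0.4755, 0.2343, 0.0495]
orientation: [-3.1, 0.509, -0.001]
wrist_force: [1.2, -0.7, -1.6]
width: 0.036
grip_force: 61.0
```

Scaled: 0.003 m / 0.4 = 0.0075.

Request:
send_path(deltas={"steps":[[0.02, 0, 0, 0.0075, 0], [0.02, 0, 0, 0.0075, 0]]})

```text
time: 14.43
position: [0.4765, 0.2343, 0.0485]
orientation: [-3.1, 0.509, -0.004]
wrist_force: [-5.2, -3.8, 22.4]
width: 0.036
grip_force: 64.5
```

Request:
send_path(deltas={"steps":[[0.062, 0, 0, 0, 0], [0.062, 0, 0, 0, 0], [0.062, 0, 0, 0, 0], [0.062, 0, 0, -0.1, 0], [0.062, 0, 0, -0.2, 0], [0.062, 0, 0, -0.275, 0], [0.062, 0, 0, -0.275, 0], [0.062, 0, 0, -0.275, 0]]})

```text
time: 15.1
position: [0.4763, 0.2349, 0.1579]
orientation: [-3.098, 0.508, -0.005]
wrist_force: [-0.6, -1.0, -0.7]
width: 0.062
grip_force: 0.0
```

Request:
send_path(deltas={"steps":[[0.062, 0.445, 0.7025, 0, -0.0775], [0.062, 0.445, 0.7025, 0, -0.0775], [0.062, 0.445, 0.7025, 0, -0.0775], [0.062, 0.445, 0.7025, 0, -0.0775], [0.062, 0.445, 0.7025, 0, -0.0775], [0.062, 0.445, 0.7025, 0, -0.0775], [0.062, 0.445, 0.7025, 0, -0.0775], [0.062, 0.445, 0.7025, 0, -0.0775]]})

```text
time: 15.77
position: [0.5526, -0.0879, 0.1545]
orientation: [3.13, -0.267, -0.004]
wrist_force: [1.8, -0.1, -0.1]
width: 0.0619
grip_force: 0.0
```

Request:
send_path(deltas={"steps":[[0.062, 0, 0.0125, 0, 0], [0.062, 0, 0.0125, 0, 0], [0.062, 0, 0.0125, 0, 0]]})

```text
time: 16.02
position: [0.5516, -0.0903, 0.1546]
orientation: [-3.129, 0.268, 0.004]
wrist_force: [-1.0, 0.3, 0.2]
width: 0.062
grip_force: 0.0
```

```bash
python3 - <<'E'
from h import *
s=r.state();print(tooldelta((.551,-.0898,.040)),s["position"],s["time"],s["q"])
y=R.from_rotvec(s["orientation"]).apply([0,1,0]);print(np.degrees(np.arctan2(y[1],y[0])))
u=w2pix("wrist",(.551,-.0898,.075));w=viewer.camera("wrist")[:,:,::-1].copy()
cv2.drawMarker(w,tuple(u.astype(int)),(0,0,255),0,20,1)
s=viewer.camera("scene")[:,:,::-1]
o=np.hstack([s[180:400,340:540],w[120:340,150:490]]);cv2.imwrite("pics/p5.png",cv2.resize(o,None,fx=1.45,fy=1.45))
E
```

```text
[-0.00039655 -0.00035409  0.11461803] [ 0.55161455 -0.09032323  0.15461642] 16.0167 [ 0.24588691  0.36295919 -0.21625553  1.80480727  0.09050366  0.98599193
 -1.74861811]
-99.79186974511956
```

View pics/p5.png

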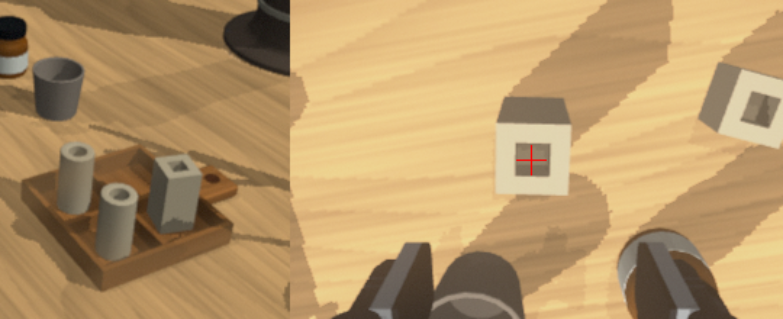

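Three posts are standing in their bays, and S1's hole is under the mark at (531,159), aligned with the fingers. I'll grip it.

Scaled: 0.114 m / 0.4 = 0.285, 0.112 m / 0.4 = 0.28.

Request:
send_path(deltas={"steps":[[0.062, 0, 0, 0.1, 0], [0.062, 0, 0, 0.2, 0], [0.062, 0, 0, 0.28, 0], [0.062, 0, 0, 0.285, 0], [0.062, 0, 0, 0.285, 0], [0.02, 0, 0, 0.285, 0], [0.02, 0, 0, 0.285, 0], [0.02, 0, 0, 0.285, 0]]})

```text
time: 16.78
position: [0.5547, -0.0904, 0.0449]
orientation: [-3.13, 0.266, -0.007]
wrist_force: [-0.7, 1.7, 4.4]
width: 0.0353
grip_force: 59.3
```

Request:
send_path(deltas={"steps":[[0.02, 0, 0, 0, 0]]})

```text
time: 16.87
position: [0.5545, -0.0904, 0.0448]
orientation: [-3.13, 0.266, -0.007]
wrist_force: [0.6, 1.6, 6.4]
width: 0.035
grip_force: 59.5
```

Run:
```python
from h import *
s=r.state();print(s["position"])
print(R.from_rotvec(s["orientation"]).inv().apply(np.array([.469,.1549,0])-np.array([*s["position"][:2],0])))
```

```text
[ 0.55446544 -0.0903771   0.04481167]
[-0.12570047 -0.22729808 -0.00041652]
```

Scaled: -0.133 m / 0.4 = -0.3325, -0.12 m / 0.4 = -0.3.

Request:
send_path(deltas={"steps":[[0.02, 0, 0, -0.1, 0], [0.02, 0, 0, -0.2, 0], [0.02, 0, 0, -0.3, 0], [0.02, 0, 0, -0.3, 0], [0.02, -0.045, -0.0825, -0.3, 0], [0.02, -0.09, -0.165, -0.3, 0], [0.02, -0.135, -0.25, -0.3, 0], [0.02, -0.18, -0.3325, -0.3, 0]]})

```text
time: 17.53
position: [0.5038, 0.0539, 0.1635]
orientation: [-3.13, 0.268, -0.004]
wrist_force: [-0.5, 0.8, -0.9]
width: 0.0351
grip_force: 60.9
```

Request:
send_path(deltas={"steps":[[0.02, -0.13, -0.235, 0, 0], [0.02, -0.13, -0.235, 0, 0], [0.02, -0.13, -0.235, 0, 0], [0.02, -0.13, -0.235, 0, 0], [0.02, -0.13, -0.235, 0, 0], [0.02, -0.13, -0.235, 0, 0]]})

```text
time: 18.03
position: [0.4693, 0.1532, 0.1628]
orientation: [3.13, -0.268, 0.003]
wrist_force: [-0.6, -0.3, -1.4]
width: 0.0352
grip_force: 60.9
```

```bash
python3 -c "
from h import *
print(tooldelta((.469,.1549,.052)),r.state()['position'],r.state()['q'])"
```

```text
[-0.0008255  -0.00167674  0.11078391] [0.46934956 0.15315594 0.16278539] [-0.11591612  0.25743854 -0.35163872  1.94200271  0.10870155  0.95879869
 -2.26078038]
```

Scaled: 0.109 m / 0.4 = 0.2725, 0.107 m / 0.4 = 0.2675.

Request:
send_path(deltas={"steps":[[0.02, -0.0025, -0.0038, 0.0875, 0], [0.02, -0.0025, -0.0038, 0.175, 0], [0.02, -0.0025, -0.0038, 0.25, 0], [0.02, -0.0025, -0.0038, 0.2675, 0], [0.02, -0.0025, -0.0038, 0.2675, 0], [0.02, -0.0025, -0.0038, 0.2675, 0], [0.02, -0.0025, -0.0038, 0.2725, 0], [0.02, -0.0025, -0.0038, 0.2725, 0]]})

```text
time: 18.7
position: [0.4694, 0.1557, 0.0546]
orientation: [-3.129, 0.268, -0.004]
wrist_force: [-0.6, -0.0, -1.6]
width: 0.0352
grip_force: 60.9
```

Request:
send_path(deltas={"steps":[[0.02, 0, 0, 0.005, 0], [0.02, 0, 0, 0.005, 0]]})

```text
time: 18.87
position: [0.4686, 0.1556, 0.0517]
orientation: [-3.13, 0.267, -0.002]
wrist_force: [-0.1, 0.0, -1.6]
width: 0.0352
grip_force: 60.9
```

Scaled: 0.0015 m / 0.4 = 0.0038.

Request:
send_path(deltas={"steps":[[0.02, 0, 0, 0.0038, 0], [0.02, 0, 0, 0.0038, 0]]})

```text
time: 19.03
position: [0.4688, 0.1559, 0.0508]
orientation: [-3.13, 0.267, -0.003]
wrist_force: [-2.5, -0.4, 10.4]
width: 0.0354
grip_force: 62.4
```

Request:
send_path(deltas={"steps":[[0.06, 0, 0, 0, 0], [0.06, 0, 0, 0, 0], [0.06, 0, 0, 0, 0], [0.06, 0, 0, -0.1, 0], [0.06, 0, 0, -0.2, 0], [0.06, 0, 0, -0.3, 0], [0.06, 0, 0, -0.35, 0], [0.06, 0, 0, -0.35, 0]]})

```text
time: 19.7
position: [0.4707, 0.1568, 0.1945]
orientation: [-3.127, 0.267, -0.012]
wrist_force: [0.2, 0.7, 0.2]
width: 0.0601
grip_force: 0.0
```

Request:
send_path(deltas={"steps":[[0.06, -0.15, 0.625, 0, 0], [0.06, -0.15, 0.625, 0, 0], [0.06, -0.15, 0.625, 0, 0], [0.06, -0.15, 0.625, 0, 0], [0.06, -0.15, 0.625, 0, 0], [0.06, -0.15, 0.625, 0, 0], [0.06, -0.15, 0.625, 0, 0], [0.06, -0.15, 0.625, 0, 0]]})

```text
time: 20.37
position: [0.365, -0.0832, 0.1891]
orientation: [3.129, -0.276, -0.001]
wrist_force: [0.0, 0.3, -0.4]
width: 0.0601
grip_force: 0.0
```

Run:
```python
from h import *
t=viewer.camera("top")[:,:,::-1];s=viewer.camera("scene")[:,:,::-1];print(r.state()["position"],r.state()["time"])
o=np.vstack([np.hstack([cv2.resize(t[220:340,90:250],None,fx=2.5,fy=2.5,interpolation=cv2.INTER_CUBIC),s[120:420,200:600]]),cv2.resize(t[160:360,250:520],(800,592))[::1][:300]])
cv2.imwrite("pics/end.png",o)
```

```text
[ 0.36670709 -0.08028743  0.18930365] 20.4667
```

View pics/end.png

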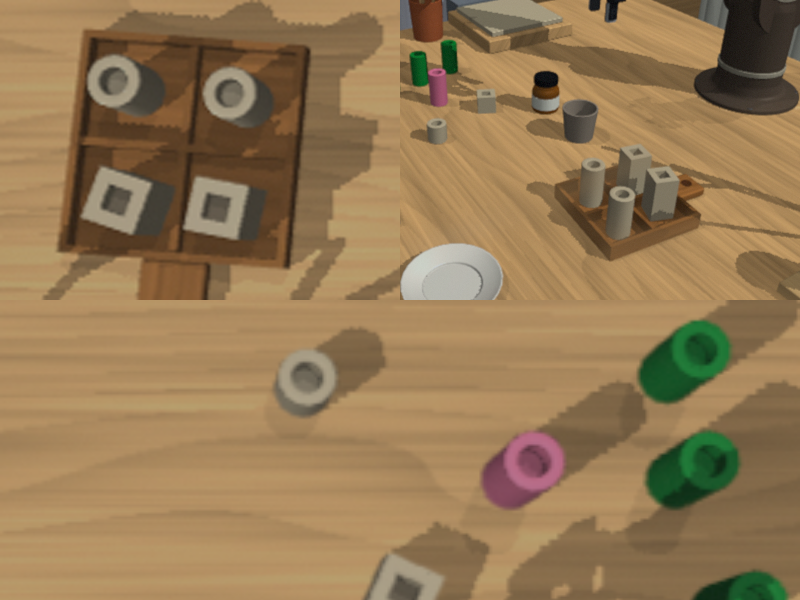

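All four posts stand in their bays, and the bystanders are unmoved. Before handing in I'll check the top centres at (118,82), (231,94), (118,201) and (215,208) in the tray frame, using rim corners (84,31), (309,46), (288,266) and (60,248).

Run:
```python
from h import *
g=lambda c,z:pix2w("top",[(c[0]+.5)/2.5-.5+90,(c[1]+.5)/2.5-.5+220],z)[:2]
q=np.array([g(c,.028) for c in [(84,31),(309,46),(288,266),(60,248)]])
c=q.mean(0);x=(q[0]+q[1]-q[2]-q[3]);x/=np.linalg.norm(x);y=np.array([-x[1],x[0]]);print(c,x)
ok=True
for p in [(118,82),(231,94),(118,201),(215,208)]:
    d=g(p,.081)-c;v=np.array([d@x,d@y]);print(v.round(4));ok&=bool((abs(abs(v)-.04)<.015).all())
if ok:
    from cell import hand_in
    print(hand_in())
```

```text
[0.51279521 0.19123616] [ 0.99724593 -0.0741657 ]
[0.0393 0.0393]
[ 0.0364 -0.0407]
[-0.044   0.0303]
[-0.0442 -0.0375]
the job is handed in; nothing more can be done
None
```

The job is handed in after about 20 s of the 109 s: square posts in the two handle-side bays and round posts in the two far bays, all upright and within 10 mm of their bay centres along each tray axis by the last camera check. The short posts, jar and cup look unmoved, and no verdict came back from the hand-in.

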